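# Load the spacer magazine of the card-stack bench

### The job

Load the upright tube magazine from its top: put the white insulating spacer in first so that it lies at the bottom, then the two gold spacers, so that all three sit end to end in the tube and have stopped rattling before you finish. Leave the short black spacer and the other things on the bench where they are.

Things in the scene. Friction and masses are not known exactly. Their poses are not given: they have to be found in the camera images.
- magazine: Fixed upright tube magazine. Grey foot 110 x 90 mm; tube floor 22 mm above the bench. Aluminium tube, bore 34 mm, wall 3 mm, up to 140 mm height; above it a black funnel, 34 mm widening to 48 mm inside (54 mm outside) at the rim, 152 mm high. A 16 mm slot down its +x side shows the parts; a dark bracket stands at its -x side. Origin: tube axis at bench level; z up.
- magazine_mouth (a point): Centre of the funnel's mouth, on the tube's axis at the height of the rim, 152 mm above the bench. A spacer let go upright with its lower end in the funnel slides down the tube by itself. It may rattle in the bore for about two seconds before it lies still.
- magazine_floor (a point): Centre of the tube's floor, 22 mm above the bench. Three 40 mm spacers on it reach to 142 mm height, 10 mm below the rim.
- spacer_white: White spacer: upright cylinder, diameter 28 mm, 40 mm long, edges rounded 1.5 mm, a dark 12 mm bore marked on its upper end, plastic, about 30 g; stands loose on the bench on its end. Origin: centre of its underside; z along its axis.
- spacer_white_center (a point): Centre of the white spacer, 20 mm above its underside.
- spacer_gold_a: Gold spacer: upright cylinder, diameter 28 mm, 40 mm long, edges rounded 1.5 mm, a dark 12 mm bore marked on its upper end, metal, about 50 g; stands loose on the bench on its end. Same as the other gold one. Origin: centre of its underside; z along its axis.
- spacer_gold_a_center (a point): Centre of gold spacer a, 20 mm above its underside.
- spacer_gold_b: Gold spacer: upright cylinder, diameter 28 mm, 40 mm long, edges rounded 1.5 mm, a dark 12 mm bore marked on its upper end, metal, about 50 g; stands loose on the bench on its end. Same as the other gold one. Origin: centre of its underside; z along its axis.
- spacer_gold_b_center (a point): Centre of gold spacer b, 20 mm above its underside.
- spacer_black: Bystander: short black spacer, diameter 28 mm, 20 mm high, standing among the others (at least 85 mm between the centres of any two). Origin: centre of its underside.
- screwdriver: Bystander: screwdriver lying on the bench beyond the spacers.
- jar: Bystander: amber jar with white cap, diameter 60 mm, 75 mm high. Origin: centre of its underside.
- brush: Bystander: small brush lying on the bench to the left of the magazine.
There are look-alikes about, which are no part of the job. Of the things like the spacer_white, leave any that is green, pink or turquoise; of the rest the smaller one is meant.

How it is judged:
By the outcome, as a careful person would: the job done as asked, in the order asked, and still so for the second after the job is handed in, with the robot touching nothing.
It also fails if it takes over 64 s, if anything falls off the work surface, if the arm or the gripper's body presses on something with over 40 N, if the wrist force passes 120 N, or if a joint passes its speed limit or range.

### The arm

A 7-joint arm with a two-finger parallel gripper is mounted at the origin on the work surface. World frame = base frame: x ahead of the robot, y to its left, z up, the work surface at z = 0. Lengths are in m, angles in rad, forces in N, time in s.
With the tool pointing down it reaches from about 0.35 to 0.9 m from the base axis. Payload 19.9 kg.
Tool frame: the origin (TCP) lies midway between the tips of the shut fingers; the grasp point (between the pads) lies 19 mm behind it; x points along the fingers, z is the direction in which the jaws open and shut, and the axes are right-handed (so a half turn about x gives the same grasp; the last joint's range is limited). The gripper opens to 85 mm and grips with 20 to 120 N. Pads are 22 mm wide; open, the fingers measure 114 mm over their backs; the gripper's body (76 mm by 85 mm) begins 54 mm behind the grasp point. The pads swing forward as they close: fully open they stand 13 mm farther back than shut.
Start: joints at [1.065, 0.417, -0.01, 1.614, 0.005, 1.111, -0.053], TCP at [0.28, -0.559, 0.231] pointing down, gripper open.
Joint ranges: [-2.81, 2.81], [-0.39, 2.02], [-1.27, 1.25], [0.06, 2.57], [-1.19, 4.33], [0.19, 2], [-2.82, 2.82]. Speed limits (rad/s): [1.89, 1.89, 2.39, 2.39, 3.01, 3.01, 3.01].

### API

Orientations are given as a unit quaternion [x, y, z, w].
In Python, from rig import bot gives the robot as it stands. The module is installed in compiled form; this text tells all that it offers.
- The arm moves only by the tool play_rows, never from a script. Its argument "deltas" is a list of rows, each a list of 7 numbers: the shift along the tool's x, y, z in mm, then the turn, a rotation vector about the tool's x, y, z in rad, then the finger opening in mm, from 0 to 85.4. In form: [[tx, ty, tz, rx, ry, rz, fingers], ...]. A call has 1 to 12 rows; each row is the pose to reach, as a shift and turn from the pose measured when the call began, along the tool's axes at that moment; what a row does not reach only later rows make up. A row lasts 1/8 s, in which the tool goes at most 62.5 mm and 10.7 degrees, less where a joint would pass 70% of its speed; a pose out of reach is approached as far as the arm can. A call with a gripper value outside its range is refused whole. The fingers move at their own pace and stop on an object; "squeeze" is the grip in N (left out, the last holds). Time passes only in rows, so rows that repeat a pose let the fingers close. It gives the time, the measured TCP pose, the force and the opening at its end, in the units of the state.
- bot.sense(): the state, without advancing time (a new reading comes with each control period).
- bot.grab_frame(name): name is "scene" or "top" or "wrist"; returns a dict with "frame" (420x560x3 uint8, red, green, blue), "fovy" (degrees; the focal length in pixels is half the picture's height over the tangent of half this angle, whatever the lens; pixels are square), "cx", "cy" (the principal point, pixels), "eye" and "attitude" of the camera in the world. Camera axes: x right, y down, z forward; pixel columns grow to the right and rows downward; lengths in m; the calibration is good to about 2 mm. The wrist camera is an equidistant fisheye: a pixel r from the principal point sees the ray r / f radians off the axis. A picture is of the moment at which its call begins. There is no depth.
- bot.finish_job(): hands the job in, once; it reports no verdict.
The state is a dict: "clock": time; "qpos": joint angles; "joint_velocities": joint speeds; "joint_efforts": joint torques, N m; "eef_pos": TCP position; "eef_rot": TCP orientation; "ft_force": force on the tool from outside, world axes, zero at the start; "wrist_torque": the same for the moment, N m; "grip_width": finger opening in m.
Only numpy, scipy, OpenCV 4.12 (cv2) and the standard library are available. Lean on these libraries where they do the work, as an engineer would, in place of code of your own. Each camera call takes 0.05 s, during which the arm holds its last target.

## Working session

There is one attempt and no reset: what is moved stays moved. The work goes in short steps, Python scripts to look and compute and a tool call to move; the robot and the scene stay as the last step left them, time stands still between calls to the robot, and variables do not carry over. Pictures are saved under pics/ and viewed, and the job is handed in when it is done.

Besides the shell and the picture viewer there is one more tool, called after "Call:" as name([rows], argument=value, ...), one row to a line, values as JSON. play_rows: Moves the arm, as the interface text tells. Its arguments: {"type":"object","properties":{"deltas":{"type":"array","items":{"type":"array","items":{"type":"number"}}},"squeeze":{"type":"number"}},"required":["deltas"]}

```bash
mkdir -p pics; python3 - <<'E'
from rig import bot
import cv2,pickle
s=bot.sense(); print({k:s[k] for k in('clock','eef_pos','eef_rot','grip_width','ft_force')})
for n in('scene','top','wrist'):
    g=bot.grab_frame(n); cv2.imwrite(f'pics/{n}0.png',g['frame'][:,:,::-1]); pickle.dump(g,open(f'{n}0.pkl','wb'))
    print(n,g['fovy'],g['cx'],g['cy'],g['eye'],g['attitude'])
E
```

```text
{'clock': 0.0, 'eef_pos': array([ 0.27941981, -0.55866077,  0.23065408]), 'eef_rot': array([ 0.37191758,  0.60191271, -0.37150501,  0.60113429]), 'grip_width': 0.08530200365765105, 'ft_force': array([ 0.68641567,  0.42834373, -0.05073466])}
scene 51.83835124671841 287.01791258915455 210.14104481382938 [ 1.15244863 -0.50975077  0.88962458] [ 0.85931566  0.32415063 -0.14389585 -0.36850638]
top 49.557612613773664 273.4465792073181 204.54322641210817 [0.4989785  0.10143189 1.21160288] [-0.70234976  0.71051886 -0.03572359  0.02432259]
wrist 65.70646984690485 278.4957738684172 210.27929362039097 [ 0.3390813  -0.5285712   0.37263493] [ 0.84338811 -0.52079754 -0.07042926  0.11183083]
```

View pics/scene0.png

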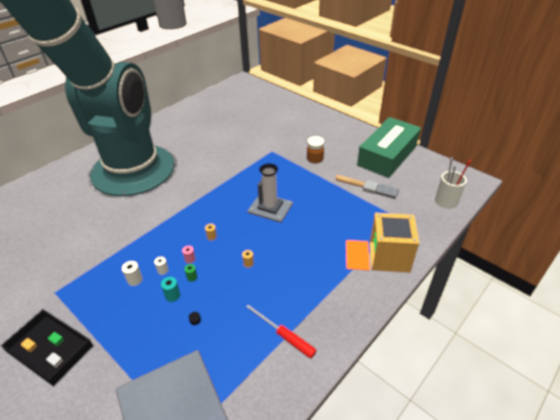

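View pics/top0.png

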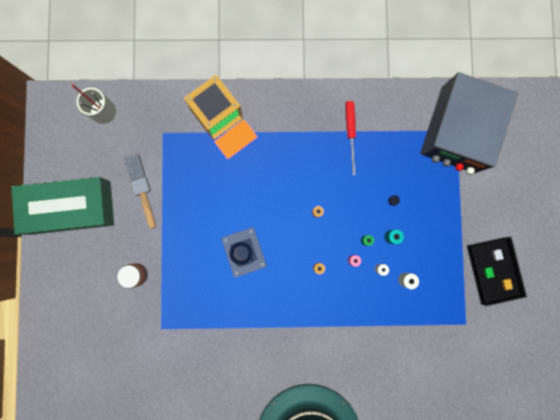

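View pics/wrist0.png

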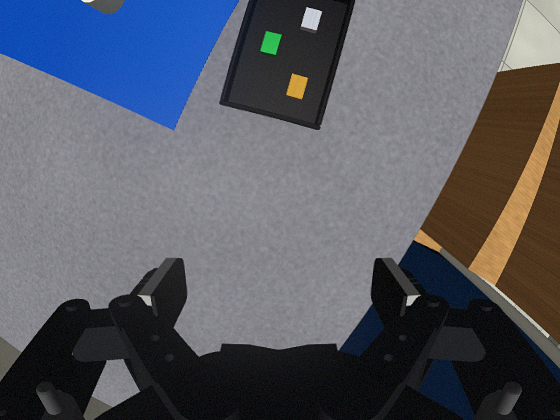

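The top view shows the small white spacer at (383,270), the golds at (318,211) and (320,269), the black spacer at (394,200) and the funnel at about (240,253). The large white, pink, green and turquoise pieces are look-alikes. Next I'll measure positions.

```bash
cat > h.py <<'E'
import numpy as np,cv2,pickle
from scipy.spatial.transform import Rotation as R
def ray(g,u,v):
    H=g['frame'].shape[0]; f=H/2/np.tan(np.radians(g['fovy'])/2)
    d=np.array([(u-g['cx'])/f,(v-g['cy'])/f,1.]); return R.from_quat(g['attitude']).apply(d)
def onz(g,u,v,z):
    d=ray(g,u,v); e=np.array(g['eye']); return e+d*(z-e[2])/d[2]
def proj(g,p):
    H=g['frame'].shape[0]; f=H/2/np.tan(np.radians(g['fovy'])/2)
    c=R.from_quat(g['attitude']).inv().apply(np.array(p)-g['eye']); return g['cx']+f*c[0]/c[2],g['cy']+f*c[1]/c[2]
E
python3 - <<'E'
from h import *
t=pickle.load(open('top0.pkl','rb'));s=pickle.load(open('scene0.pkl','rb'))
im=t['frame']
for n,z in (('top',t),('scene',s)): pass
cv2.imwrite('pics/tz.png',cv2.resize(im[185:300,215:435],None,fx=3.6,fy=3.6,interpolation=cv2.INTER_CUBIC)[:,:,::-1])
cv2.imwrite('pics/sz.png',cv2.resize(s['frame'][150:340,110:310],None,fx=3.1,fy=3.1,interpolation=cv2.INTER_CUBIC)[:,:,::-1])
# non-blue blobs in mat
hsv=cv2.cvtColor(im,cv2.COLOR_RGB2HSV)
blue=(abs(hsv[...,0].astype(int)-111)<10)&(hsv[...,1]>150)
m=(~blue).astype(np.uint8); m[:140]=0;m[318:]=0;m[:,:170]=0;m[:,455:]=0
n,l,st,c=cv2.connectedComponentsWithStats(m)
for i in range(1,n):
    if st[i,4]>30: print(st[i],c[i].round(1),'z40',onz(t,*c[i],.04)[:2].round(4),im[l==i].mean(0).round())
E
```

```text
[213 140  42  20 455] [231.1 146.5] z40 [0.752  0.1905] [225. 147.  87.]
[350 140   6  36 127] [352.6 157.3] z40 [ 0.7204 -0.1266] [116. 139. 186.]
[421 140  34  26 687] [439.9 150.6] z40 [ 0.736  -0.3571] [65. 75. 84.]
[389 196  10   9  63] [393.7 200. ] z40 [ 0.6072 -0.2308] [36. 42. 63.]
[312 205  13  13 129] [317.7 211.2] z40 [ 0.5802 -0.0323] [164. 141. 125.]
[ 222  227   45   50 1349] [243.7 251.8] z40 [0.4782 0.1595] [ 90. 105. 134.]
[385 229  19  16 233] [394.4 236.4] z40 [ 0.5126 -0.2292] [ 22. 147. 152.]
[361 235  14  11 118] [367.6 240. ] z40 [ 0.5043 -0.1596] [ 41. 142.  99.]
[348 255  14  12 141] [354.4 260.4] z40 [ 0.4527 -0.1241] [184. 126. 175.]
[313 262  13  13 135] [318.9 268.1] z40 [ 0.4342 -0.0323] [166. 143. 121.]
[375 264  15  12 150] [382.  269.3] z40 [ 0.4291 -0.1944] [178. 190. 200.]
[398 273  22  17 289] [408.7 280.4] z40 [ 0.3999 -0.262 ] [172. 181. 186.]
```

```bash
sleep 1
```

```text
(no output)
```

View pics/tz.png

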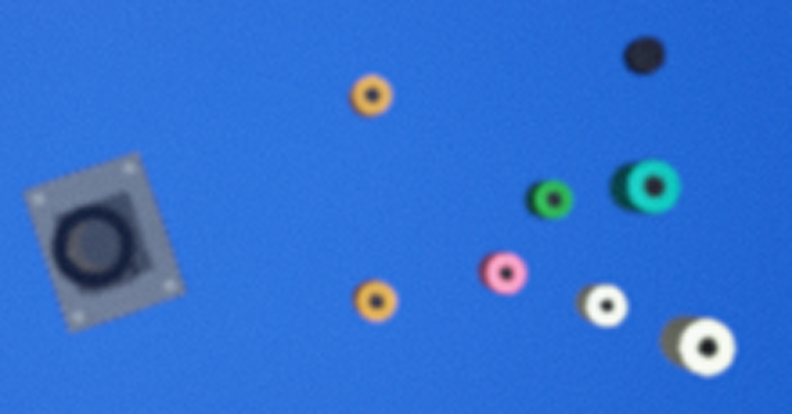

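View pics/sz.png

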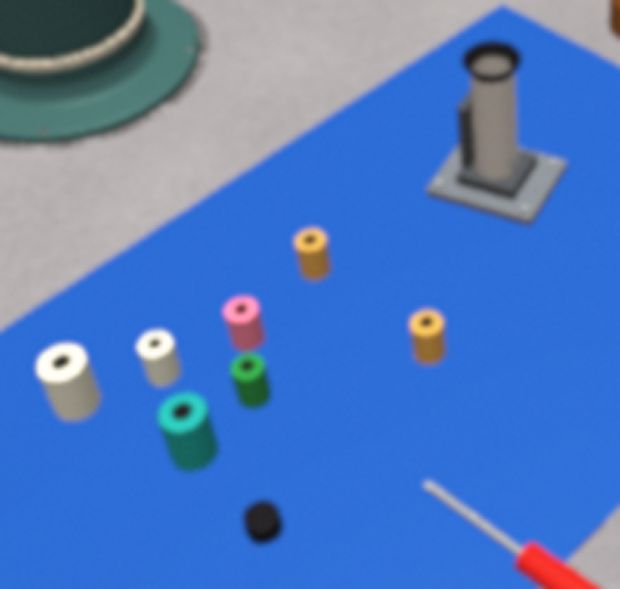

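```bash
python3 - <<'E'
from h import *
t=pickle.load(open('top0.pkl','rb'));s=pickle.load(open('scene0.pkl','rb'))
T={'white':(606,305.5,.04),'goldF':(372,95.5,.04),'goldN':(376.5,301,.04),'pink':(506,273,.04),'green':(553,199,.04),'rim':(93,247,.152),'big':(708,347,.06),'turq':(654,187,.06)}
S={'white':(154.5,343),'goldF':(427,322),'goldN':(311,240),'rim':(491.5,61.5),'pink':(241,309),'green':(247,366),'big':(62,362),'turq':(182,411)}
for k,(x,y,z) in T.items():
    a=onz(t,(x+.5)/3.6-.5+215,(y+.5)/3.6-.5+185,z)
    x,y=S[k]; b=onz(s,(x+.5)/3.1-.5+110,(y+.5)/3.1-.5+150,z)
    print(k,a.round(4),b.round(4), np.hypot(*a[:2]).round(3))
# foot corners: bolts heads
for x,y in((25,190),(138,152),(185,293),(72,332)):
    print(onz(t,(x+.5)/3.6-.5+215,(y+.5)/3.6-.5+185,.01).round(4))
from rig import bot
q=bot.sense()['eef_rot']; print(R.from_quat(q).as_matrix().round(3))
E
```

```text
white [ 0.4285 -0.1968  0.04  ] [ 0.429  -0.1957  0.04  ] 0.472
goldF [ 0.5802 -0.033   0.04  ] [ 0.5822 -0.0317  0.04  ] 0.581
goldN [ 0.4338 -0.0332  0.04  ] [ 0.4361 -0.032   0.04  ] 0.435
pink [ 0.4524 -0.1261  0.04  ] [ 0.4535 -0.1249  0.04  ] 0.47
green [ 0.5045 -0.1612  0.04  ] [ 0.5056 -0.1609  0.04  ] 0.53
rim [0.4768 0.1615 0.152 ] [0.4829 0.1582 0.152 ] 0.503
big [ 0.4    -0.2624  0.06  ] [ 0.4066 -0.2636  0.06  ] 0.478
turq [ 0.512  -0.2284  0.06  ] [ 0.5179 -0.2303  0.06  ] 0.561
[0.5159 0.2189 0.01  ]
[0.5427 0.1362 0.01  ]
[0.4397 0.1028 0.01  ]
[0.4127 0.1851 0.01  ]
[[-0.     0.894  0.447]
 [ 0.001  0.447 -0.894]
 [-1.    -0.    -0.001]]
```

```bash
cat > go.py <<'E'
import sys
from h import *
from rig import bot
s=bot.sense()
x,y,z,a=map(float,sys.argv[1:5]); a=np.radians(a)
Zt=np.array([np.cos(a),np.sin(a),0]);X=np.array([0,0,-1.]);M=np.stack([X,np.cross(Zt,X),Zt],1)
R0=R.from_quat(s['eef_rot']); d=R0.inv().apply(np.array([x,y,z])-s['eef_pos'])*1000
rv=(R0.inv()*R.from_matrix(M)).as_rotvec()
print('t',s['clock'],'pos',s['eef_pos'].round(4),'w',round(s['grip_width'],4),'F',np.round(s['ft_force'],1),'q7',s['qpos'][6].round(2))
print(d.round(1),rv.round(3))
E
python3 go.py .429 -.1965 .15 -19
```

```text
t 0.15 pos [ 0.2795 -0.5587  0.2308] w 0.0857 F [0.5 0.  0.2] q7 -0.05
[  81.   295.8 -257. ] [-0.775 -0.001 -0.   ]
```

Call:
play_rows([
  [10, 60, -52, -0.15, 0, 0, 80],
  [25, 120, -104, -0.31, 0, 0, 70],
  [40, 180, -156, -0.46, 0, 0, 60],
  [60, 240, -208, -0.62, 0, 0, 56],
  [81, 296, -257, -0.775, 0, 0, 56],
  [81, 296, -257, -0.775, 0, 0, 56],
  [81, 296, -257, -0.775, 0, 0, 56],
  [81, 296, -257, -0.775, 0, 0, 56],
  [81, 296, -257, -0.775, 0, 0, 56],
], squeeze=35)

```text
clock: 1.27
eef_pos: [0.4289, -0.1972, 0.1501]
eef_rot: [0.117, 0.698, -0.117, 0.697]
ft_force: [-0.8, -0.8, 0.1]
grip_width: 0.0561
```

```bash
python3 go.py .429 -.1965 .014 -19; python3 - <<'E'
from rig import bot
import cv2
cv2.imwrite('pics/w1.png',bot.grab_frame('wrist')['frame'][:,:,::-1])
E
```

```text
t 1.275 pos [ 0.4289 -0.1972  0.1501] w 0.0561 F [-0.8 -0.8  0.1] q7 -0.07
[ 1.361e+02  6.000e-01 -1.000e-01] [-0.001 -0.001 -0.   ]
```

View pics/w1.png

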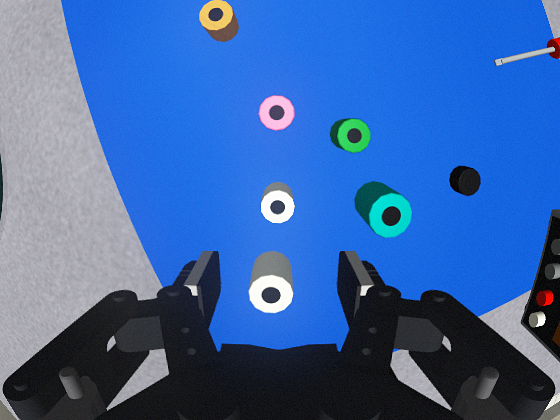

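The wrist view shows the small white at (277,207), the large white at (271,293) between the finger lines, pink at (276,112) and turquoise at (391,215). I'll check this against the fisheye projection before going down.

```bash
cat >> h.py <<'E'
def wproj(g,p):
    f=210/np.tan(np.radians(g['fovy'])/2)
    c=R.from_quat(g['attitude']).inv().apply(np.array(p)-g['eye']); th=np.arctan2(np.hypot(c[0],c[1]),c[2]); k=f*th/np.hypot(c[0],c[1])
    return np.round([g['cx']+k*c[0],g['cy']+k*c[1]],1)
def wonz(g,u,v,z):
    f=210/np.tan(np.radians(g['fovy'])/2); a=np.array([u-g['cx'],v-g['cy']]);r=np.hypot(*a);th=r/f
    d=R.from_quat(g['attitude']).apply([*(a/r*np.sin(th)),np.cos(th)]); e=np.array(g['eye']); return (e+d*(z-e[2])/d[2]).round(4)
E
python3 - <<'E'
from h import *
from rig import bot
g=bot.grab_frame('wrist'); print(g['eye'])
print('white',wproj(g,[.429,-.1965,.04]),'big60',wproj(g,[.4,-.262,.06]),'tcp',wproj(g,bot.sense()['eef_pos']))
print(wonz(g,277.5,207,.04),wonz(g,391,215.5,.056),wonz(g,276.5,113,.04),wonz(g,216,15,.04),wonz(g,271,295,.056))
E
```

```text
[ 0.45084909 -0.13415849  0.2920963 ]
white [278.4 207.7] big60 [271.1 298.2] tcp [278.6 267.9]
[ 0.4285 -0.1957  0.04  ] [ 0.5121 -0.2274  0.056 ] [ 0.4521 -0.1252  0.04  ] [ 0.4339 -0.0329  0.04  ] [ 0.4001 -0.2612  0.056 ]
```

Call:
play_rows([
  [50, 0, 0, 0, 0, 0, 56],
  [95, -1, 0, 0, 0, 0, 56],
  [125, -1, 0, 0, 0, 0, 56],
  [136, -1, 0, 0, 0, 0, 56],
  [136, -1, 0, 0, 0, 0, 56],
  [136, -1, 0, 0, 0, 0, 20],
  [136, -1, 0, 0, 0, 0, 20],
  [136, -1, 0, 0, 0, 0, 20],
  [136, -1, 0, 0, 0, 0, 20],
  [136, -1, 0, 0, 0, 0, 20],
], squeeze=35)

```text
clock: 2.62
eef_pos: [0.4292, -0.1988, 0.0154]
eef_rot: [0.117, 0.697, -0.118, 0.698]
ft_force: [-1.3, 0.6, 10.9]
grip_width: 0.027
```

```bash
python3 go.py .429 -.1965 .2 -19; python3 - <<'E'
from rig import bot
import cv2
cv2.imwrite('pics/w2.png',bot.grab_frame('wrist')['frame'][:,:,::-1])
cv2.imwrite('pics/s2.png',cv2.resize(bot.grab_frame('scene')['frame'][200:320,90:250],None,fx=4.5,fy=4.5)[:,:,::-1])
E
```

```text
t 2.625 pos [ 0.4292 -0.1988  0.0154] w 0.027 F [-1.3  0.6 10.9] q7 -0.19
[-184.6    2.1   -0.7] [-0.002  0.001  0.   ]
```

View pics/w2.png

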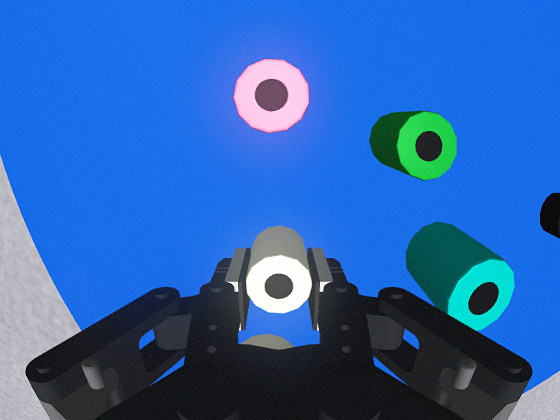

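View pics/s2.png

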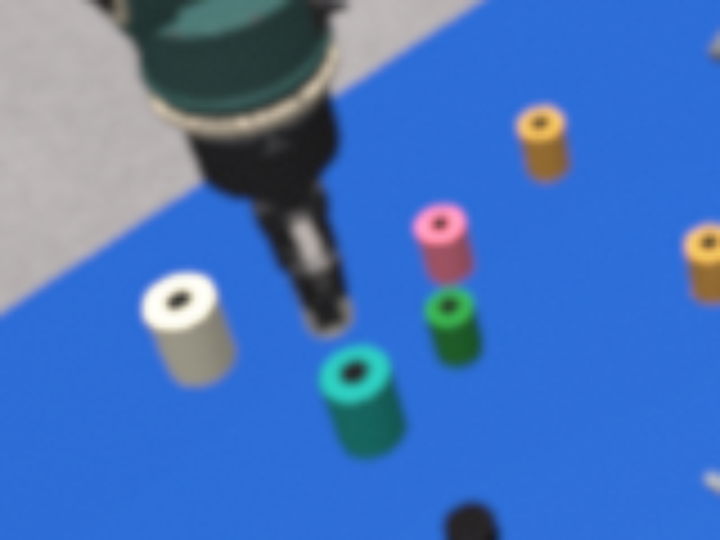

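Call:
play_rows([
  [-10, 1, 0, 0, 0, 0, 20],
  [-50, 1, 0, 0, 0, 0, 20],
  [-110, 2, 0, 0, 0, 0, 20],
  [-165, 2, 0, 0, 0, 0, 20],
  [-200, 20, -6, 0, 0, 0, 20],
  [-205, 70, -14, 0, 0, 0, 20],
  [-205, 125, -24, 0, 0, 0, 20],
  [-205, 180, -35, 0, 0, 0, 20],
  [-205, 230, -45, 0, 0, 0, 20],
  [-205, 265, -52, 0, 0, 0, 20],
  [-205, 265, -52, 0, 0, 0, 20],
])

```text
clock: 4.1
eef_pos: [0.4664, 0.0714, 0.2212]
eef_rot: [0.116, 0.697, -0.116, 0.698]
ft_force: [0.5, -1.5, -0.4]
grip_width: 0.0268
```

```bash
python3 go.py .478 .161 .21 -19; python3 - <<'E'
from rig import bot
from h import *
g=bot.grab_frame('wrist');cv2.imwrite('pics/w3.png',g['frame'][:,:,::-1]); pickle.dump(g,open('w3.pkl','wb'))
print(wproj(g,[.478,.161,.152]))
g=bot.grab_frame('top');cv2.imwrite('pics/t3.png',cv2.resize(g['frame'][185:300,205:425],None,fx=3.6,fy=3.6)[:,:,::-1])
E
```

```text
t 4.1 pos [0.4664 0.0714 0.2212] w 0.0268 F [ 0.5 -1.5 -0.4] q7 -0.66
[ 11.2  88.5 -18.1] [ 0.002  0.002 -0.001]
[250.2  91.7]
```

View pics/w3.png

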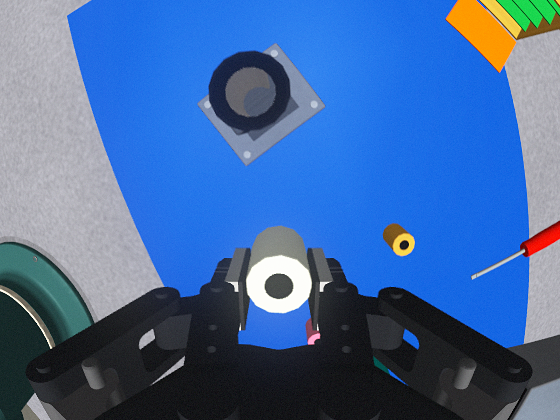

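The wrist view shows the white spacer held upright and the funnel rim centred at about (250,91), against a predicted (250,92), so the magazine position holds up.

```bash
python3 - <<'E'
from h import *
g=pickle.load(open('w3.pkl','rb'))
print('rim',wonz(g,249.5,90.5,.152),'gold F',wonz(g,404,244.5,.04))
print('spacer top',wonz(g,278.5,285.5,.2458))
E
```

```text
rim [0.4778 0.1619 0.152 ] gold F [ 0.5806 -0.0312  0.04  ]
spacer top [0.4675 0.0748 0.2458]
```

Call:
play_rows([
  [0, 50, -10, 0, 0, 0, 20],
  [0, 86, -18, 0, 0, 0, 20],
  [0, 86, -18, 0, 0, 0, 20],
  [20, 86, -18, 0, 0, 0, 20],
  [45, 86, -18, 0, 0, 0, 20],
  [62, 86, -18, 0, 0, 0, 20],
  [63, 86, -18, 0, 0, 0, 20],
  [63, 86, -18, 0, 0, 0, 20],
])

```text
clock: 5.2
eef_pos: [0.4778, 0.1551, 0.158]
eef_rot: [0.117, 0.697, -0.118, 0.698]
ft_force: [0.4, 1.0, 0.7]
grip_width: 0.0273
```

```bash
python3 go.py .477 .1585 .1575 -19; python3 - <<'E'
from rig import bot
from h import *
g=bot.grab_frame('wrist');cv2.imwrite('pics/w4.png',g['frame'][:,:,::-1])
g=bot.grab_frame('scene');cv2.imwrite('pics/s4.png',cv2.resize(g['frame'][100:240,210:350],None,fx=4,fy=4)[:,:,::-1])
E
```

```text
t 5.2 pos [0.4778 0.1551 0.158 ] w 0.0273 F [0.4 1.  0.7] q7 -0.93
[ 0.5  2.9 -1.9] [-0.002  0.002  0.001]
```

View pics/w4.png

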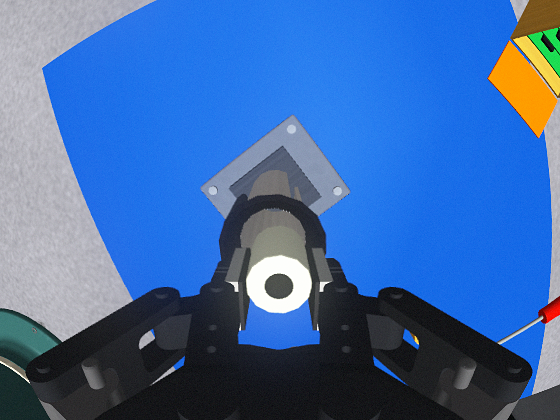

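View pics/s4.png

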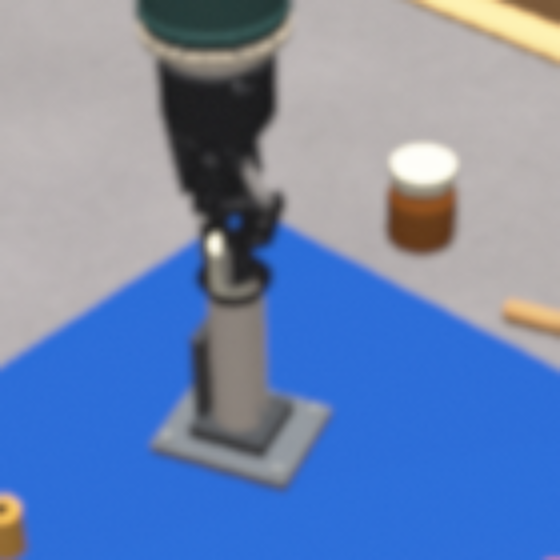

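The white's lower end is in the funnel and about 3 mm short of centre. I'll trim that and release.

Call:
play_rows([
  [0, 4, -2, 0, 0, 0, 20],
  [0, 4, -2, 0, 0, 0, 20],
  [0, 4, -2, 0, 0, 0, 60],
  [0, 4, -2, 0, 0, 0, 60],
  [0, 4, -2, 0, 0, 0, 60],
  [0, 4, -2, 0, 0, 0, 60],
  [-60, 4, -2, 0, 0, 0, 60],
  [-60, 4, -2, 0, 0, 0, 60],
])

```text
clock: 6.3
eef_pos: [0.4788, 0.1605, 0.2216]
eef_rot: [0.118, 0.695, -0.117, 0.7]
ft_force: [0.3, -0.1, -0.1]
grip_width: 0.0601
```

```bash
python3 go.py .436 -.033 .1 -19; python3 - <<'E'
from rig import bot
from h import *
g=bot.grab_frame('wrist');cv2.imwrite('pics/w5.png',g['frame'][:,:,::-1])
g=bot.grab_frame('scene');cv2.imwrite('pics/s5.png',cv2.resize(g['frame'][100:240,210:350],None,fx=4,fy=4)[:,:,::-1])
E
```

```text
t 6.3 pos [0.4788 0.1605 0.2216] w 0.0601 F [ 0.3 -0.1 -0.1] q7 -0.88
[ 121.3 -197.1   22.1] [-0.002  0.008 -0.002]
```

View pics/w5.png

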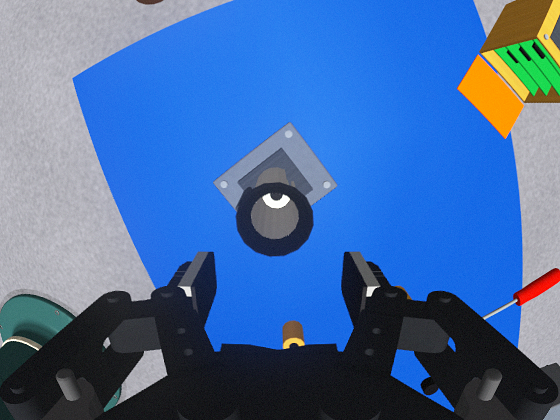

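View pics/s5.png

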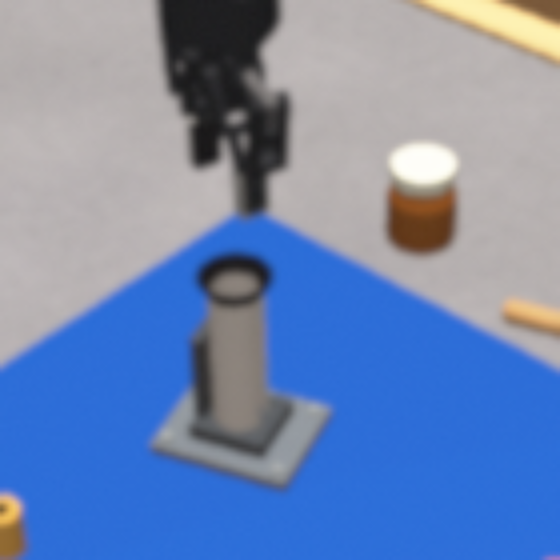

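The wrist view shows the white's upper face low in the tube at (277,200). The near gold is next.

Call:
play_rows([
  [0, -60, 6, 0, 0, 0, 56],
  [10, -120, 12, 0, 0, 0, 56],
  [50, -180, 18, 0, 0, 0, 56],
  [100, -198, 21, 0, 0, 0, 56],
  [121, -198, 21, 0, 0, 0, 56],
  [121, -198, 21, 0, 0, 0, 56],
  [121, -198, 21, 0, 0, 0, 56],
])

```text
clock: 7.28
eef_pos: [0.433, -0.0341, 0.0981]
eef_rot: [0.117, 0.696, -0.118, 0.699]
ft_force: [-0.3, 0.5, 0.1]
grip_width: 0.056
```

```bash
python3 - <<'E'
from rig import bot
from h import *
g=bot.grab_frame('wrist');cv2.imwrite('pics/w6.png',g['frame'][:,:,::-1]);pickle.dump(g,open('w6.pkl','wb'))
h=cv2.cvtColor(g['frame'],cv2.COLOR_RGB2HSV)
print(wproj(g,[.4345,-.0325,.04]))
E
python3 go.py .4345 -.0325 .014 -19
```

```text
[279.6 226.4]
t 7.325 pos [ 0.4332 -0.0342  0.0984] w 0.0564 F [ 0.  -0.5  0.5] q7 -0.53
[84.4  2.   0.2] [-0.002  0.005  0.   ]
```

View pics/w6.png

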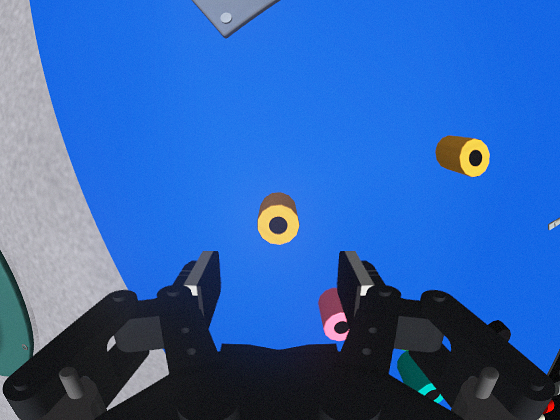

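The gold is at (278,225), against a predicted (280,226). I'll descend and grip.

Call:
play_rows([
  [40, 2, 0, 0, 0, 0, 56],
  [75, 2, 0, 0, 0, 0, 56],
  [85, 2, 0, 0, 0, 0, 56],
  [85, 2, 0, 0, 0, 0, 56],
  [85, 2, 0, 0, 0, 0, 20],
  [85, 2, 0, 0, 0, 0, 20],
  [85, 2, 0, 0, 0, 0, 20],
  [85, 2, 0, 0, 0, 0, 20],
  [85, 2, 0, 0, 0, 0, 20],
], squeeze=40)

```text
clock: 8.45
eef_pos: [0.435, -0.0326, 0.0146]
eef_rot: [0.117, 0.695, -0.118, 0.7]
ft_force: [-3.0, 0.6, 15.5]
grip_width: 0.0265
```

```bash
python3 go.py .477 .159 .215 -19
```

```text
t 8.45 pos [ 0.435  -0.0326  0.0146] w 0.0265 F [-3.   0.6 15.5] q7 -0.67
[-200.5  194.8  -21.7] [-0.002  0.007  0.   ]
```

Call:
play_rows([
  [-10, 0, 0, 0, 0, 0, 20],
  [-60, 0, 0, 0, 0, 0, 20],
  [-120, 0, 0, 0, 0, 0, 20],
  [-170, 5, 0, 0, 0, 0, 20],
  [-204, 40, -5, 0, 0, 0, 20],
  [-204, 95, -11, 0, 0, 0, 20],
  [-204, 150, -17, 0, 0, 0, 20],
  [-204, 188, -22, 0, 0, 0, 20],
  [-204, 198, -23, 0, 0, 0, 20],
  [-204, 198, -23, 0, 0, 0, 20],
  [-204, 198, -23, 0, 0, 0, 20],
])

```text
clock: 9.82
eef_pos: [0.4768, 0.1612, 0.2187]
eef_rot: [0.117, 0.695, -0.119, 0.7]
ft_force: [-0.4, -0.9, 0.7]
grip_width: 0.0264
```

```bash
python3 go.py .4778 .1615 .157 -19; python3 - <<'E'
from rig import bot
from h import *
g=bot.grab_frame('wrist');cv2.imwrite('pics/w7.png',g['frame'][:,:,::-1]);pickle.dump(g,open('w7.pkl','wb'))
E
```

```text
t 9.825 pos [0.4768 0.1612 0.2187] w 0.0264 F [-0.4 -0.9  0.7] q7 -0.91
[61.7  0.7  0.4] [-0.003  0.007  0.001]
```

View pics/w7.png

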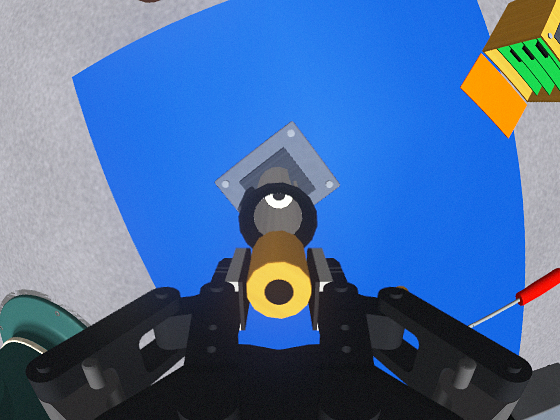

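```bash
python3 - <<'E'
from h import *
g=pickle.load(open('w7.pkl','rb'));print(wonz(g,279.5,291,.2441))
E
```

```text
[0.4774 0.1625 0.2441]
```

Call:
play_rows([
  [20, 1, 0, 0, 0, 0, 20],
  [45, 1, 0, 0, 0, 0, 20],
  [62, 1, 0, 0, 0, 0, 20],
  [62, 1, 0, 0, 0, 0, 20],
  [62, 1, 0, 0, 0, 0, 20],
])

```text
clock: 10.5
eef_pos: [0.4779, 0.162, 0.1574]
eef_rot: [0.118, 0.694, -0.119, 0.7]
ft_force: [0.1, -0.1, 0.8]
grip_width: 0.026
```

```bash
python3 go.py .4778 .1615 .157 -19
```

```text
t 10.5 pos [0.4779 0.162  0.1574] w 0.026 F [ 0.1 -0.1  0.8] q7 -0.97
[ 0.4 -0.5  0. ] [-0.004  0.008  0.   ]
```

Call:
play_rows([
  [0, 0, 0, 0, 0, 0, 20],
  [0, 0, 0, 0, 0, 0, 60],
  [0, 0, 0, 0, 0, 0, 60],
  [0, 0, 0, 0, 0, 0, 60],
  [0, 0, 0, 0, 0, 0, 60],
  [-60, 0, 0, 0, 0, 0, 60],
  [-62, 0, 0, 0, 0, 0, 60],
  [-62, 0, 0, 0, 0, 0, 60],
])

```text
clock: 11.5
eef_pos: [0.4775, 0.162, 0.2194]
eef_rot: [0.118, 0.694, -0.119, 0.7]
ft_force: [0.6, -0.0, -1.0]
grip_width: 0.0603
```

```bash
python3 go.py .581 -.032 .1 -19; python3 - <<'E'
from rig import bot
from h import *
g=bot.grab_frame('wrist');cv2.imwrite('pics/w8.png',g['frame'][:,:,::-1])
E
```

```text
t 11.5 pos [0.4775 0.162  0.2194] w 0.0603 F [ 0.6 -0.  -1. ] q7 -0.91
[ 120.7 -149.   160.6] [-0.004  0.008  0.   ]
```

View pics/w8.png

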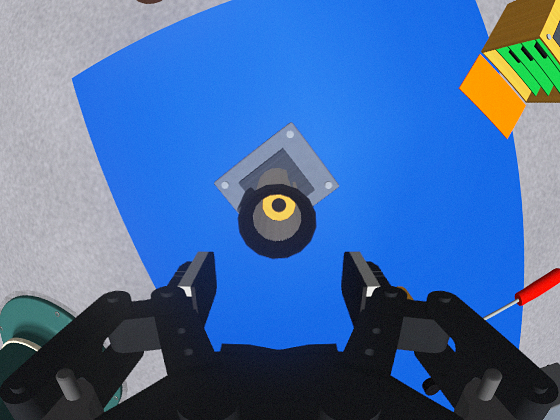

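The first gold is in the tube at (278,206), higher up than the white was. The far gold is next.

Call:
play_rows([
  [0, -38, 40, 0, 0, 0, 56],
  [10, -75, 80, 0, 0, 0, 56],
  [40, -112, 120, 0, 0.008, 0, 56],
  [90, -149, 160, 0, 0.008, 0, 56],
  [121, -149, 160, -0.004, 0.008, 0, 56],
  [121, -149, 160, -0.004, 0.008, 0, 56],
  [121, -149, 160, -0.004, 0.008, 0, 56],
  [121, -149, 160, -0.004, 0.008, 0, 56],
])

```text
clock: 12.55
eef_pos: [0.5806, -0.0311, 0.1007]
eef_rot: [0.116, 0.697, -0.116, 0.698]
ft_force: [0.4, 0.4, 0.5]
grip_width: 0.056
```

```bash
python3 - <<'E'
from rig import bot
from h import *
g=bot.grab_frame('wrist');cv2.imwrite('pics/w9.png',g['frame'][:,:,::-1]);pickle.dump(g,open('w9.pkl','wb'))
print(wproj(g,[.581,-.032,.04]))
E
python3 go.py .581 -.032 .014 -19
```

```text
[279.5 229.2]
t 12.6 pos [ 0.5805 -0.0313  0.1006] w 0.0562 F [ 0.3 -0.2 -0.1] q7 -0.61
[86.6 -0.5  0.6] [0.001 0.001 0.   ]
```

View pics/w9.png

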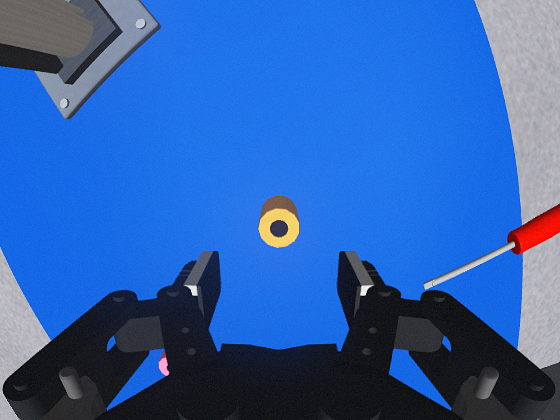

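The far gold is at (279,228), as predicted.

Call:
play_rows([
  [40, 0, 0, 0, 0, 0, 56],
  [75, 0, 0, 0, 0, 0, 56],
  [87, 0, 0, 0, 0, 0, 56],
  [87, 0, 0, 0, 0, 0, 56],
  [87, 0, 0, 0, 0, 0, 20],
  [87, 0, 0, 0, 0, 0, 20],
  [87, 0, 0, 0, 0, 0, 20],
  [87, 0, 0, 0, 0, 0, 20],
  [87, 0, 0, 0, 0, 0, 20],
], squeeze=40)

```text
clock: 13.72
eef_pos: [0.5815, -0.0313, 0.015]
eef_rot: [0.116, 0.696, -0.117, 0.699]
ft_force: [-1.7, 0.0, 8.8]
grip_width: 0.0267
```

```bash
python3 go.py .4778 .1615 .218 -19
```

```text
t 13.725 pos [ 0.5815 -0.0313  0.015 ] w 0.0267 F [-1.7  0.   8.8] q7 -0.68
[-203.5  148.7 -160. ] [ 0.001  0.003 -0.   ]
```

Call:
play_rows([
  [-10, 0, 0, 0, 0, 0, 20],
  [-60, 0, 0, 0, 0, 0, 20],
  [-120, 0, 0, 0, 0, 0, 20],
  [-170, 5, -5, 0, 0, 0, 20],
  [-203, 35, -38, 0, 0, 0, 20],
  [-204, 70, -75, 0, 0, 0, 20],
  [-204, 107, -115, 0, 0, 0, 20],
  [-204, 140, -150, 0, 0, 0, 20],
  [-204, 149, -160, 0, 0, 0, 20],
  [-204, 149, -160, 0, 0, 0, 20],
  [-204, 149, -160, 0, 0, 0, 20],
])

```text
clock: 15.1
eef_pos: [0.4786, 0.1605, 0.2187]
eef_rot: [0.117, 0.696, -0.117, 0.699]
ft_force: [1.2, -0.3, -0.7]
grip_width: 0.0264
```

```bash
python3 go.py .4778 .1615 .157 -19; python3 - <<'E'
from rig import bot
from h import *
g=bot.grab_frame('wrist');cv2.imwrite('pics/w10.png',g['frame'][:,:,::-1]);pickle.dump(g,open('w10.pkl','wb'))
E
```

```text
t 15.1 pos [0.4786 0.1605 0.2187] w 0.0264 F [ 1.2 -0.3 -0.7] q7 -0.91
[61.7  0.7 -1.3] [-0.001  0.004  0.   ]
```

View pics/w10.png

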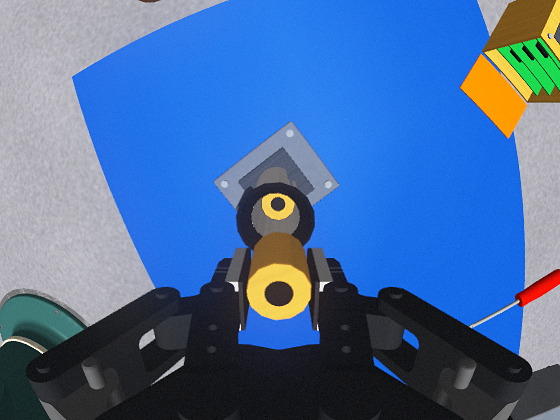

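The second gold is upright in the grip and lined up over the funnel, which shows the first gold at (278,205).

Call:
play_rows([
  [20, 1, -1, 0, 0, 0, 20],
  [45, 1, -1, 0, 0, 0, 20],
  [62, 1, -1, 0, 0, 0, 20],
  [62, 1, -1, 0, 0, 0, 20],
  [62, 1, -1, 0, 0, 0, 20],
  [62, 1, -1, 0, 0, 0, 20],
])

```text
clock: 15.9
eef_pos: [0.4786, 0.1617, 0.1573]
eef_rot: [0.117, 0.696, -0.117, 0.699]
ft_force: [-0.2, 0.3, -0.3]
grip_width: 0.0262
```

```bash
python3 go.py .4778 .1615 .157 -19
```

```text
t 15.9 pos [0.4786 0.1617 0.1573] w 0.0262 F [-0.2  0.3 -0.3] q7 -0.97
[ 0.3 -0.4 -0.7] [-0.001  0.004 -0.   ]
```

Call:
play_rows([
  [0, 0, -1, 0, 0, 0, 20],
  [0, 0, -1, 0, 0, 0, 60],
  [0, 0, -1, 0, 0, 0, 60],
  [0, 0, -1, 0, 0, 0, 60],
  [0, 0, -1, 0, 0, 0, 60],
  [-60, 0, -1, 0, 0, 0, 60],
  [-80, 0, 0, 0, 0, 0, 60],
  [-80, -50, 0, 0, 0, 0, 60],
  [-80, -60, 0, 0, 0, 0, 60],
  [-80, -60, 0, 0, 0, 0, 60],
  [-80, -60, 0, 0, 0, 0, 60],
  [-80, -60, 0, 0, 0, 0, 60],
])

```text
clock: 17.4
eef_pos: [0.4587, 0.106, 0.2372]
eef_rot: [0.117, 0.696, -0.117, 0.699]
ft_force: [-0.4, -0.0, -0.7]
grip_width: 0.0604
```

Call:
play_rows([
  [0, 0, 0, 0, 0, 0, 60],
  [0, 0, 0, 0, 0, 0, 60],
  [0, 0, 0, 0, 0, 0, 60],
  [0, 0, 0, 0, 0, 0, 60],
  [0, 0, 0, 0, 0, 0, 60],
  [0, 0, 0, 0, 0, 0, 60],
  [0, 0, 0, 0, 0, 0, 60],
  [0, 0, 0, 0, 0, 0, 60],
  [0, 0, 0, 0, 0, 0, 60],
  [0, 0, 0, 0, 0, 0, 60],
  [0, 0, 0, 0, 0, 0, 60],
  [0, 0, 0, 0, 0, 0, 60],
])

```text
clock: 18.9
eef_pos: [0.4587, 0.106, 0.2372]
eef_rot: [0.117, 0.696, -0.117, 0.699]
ft_force: [-0.0, -0.6, 0.0]
grip_width: 0.06
```

Call:
play_rows([
  [0, 0, 0, 0, 0, 0, 60],
  [0, 0, 0, 0, 0, 0, 60],
  [0, 0, 0, 0, 0, 0, 60],
  [0, 0, 0, 0, 0, 0, 60],
  [0, 0, 0, 0, 0, 0, 60],
  [0, 0, 0, 0, 0, 0, 60],
  [0, 0, 0, 0, 0, 0, 60],
  [0, 0, 0, 0, 0, 0, 60],
  [0, 0, 0, 0, 0, 0, 60],
  [0, 0, 0, 0, 0, 0, 60],
  [0, 0, 0, 0, 0, 0, 60],
  [0, 0, 0, 0, 0, 0, 60],
])

```text
clock: 20.4
eef_pos: [0.4587, 0.106, 0.2372]
eef_rot: [0.117, 0.696, -0.117, 0.699]
ft_force: [0.7, -0.4, 0.8]
grip_width: 0.0601
```

```bash
python3 - <<'E'
from rig import bot
from h import *
g=bot.grab_frame('wrist');cv2.imwrite('pics/w11.png',g['frame'][:,:,::-1]);pickle.dump(g,open('w11.pkl','wb'))
f=g['frame'].astype(int)
for z in(.022+.08,.142): print('pred top at',z,wproj(g,[.4778,.1617,z]))
for z in(.148,.152): print(wproj(g,[.4778,.1617,z]))
g2=bot.grab_frame('scene');cv2.imwrite('pics/s11.png',cv2.resize(g2['frame'][130:350,100:310],None,fx=2.7,fy=2.7)[:,:,::-1])
w=bot.grab_frame('wrist')['frame'].astype(int); print('change',abs(w-f)[:250].mean())
E
```

```text
pred top at 0.10200000000000001 [277.8 133.9]
pred top at 0.142 [277.9 135.5]
[278.  135.8]
[278. 136.]
change 2.3787238095238097
```

View pics/w11.png

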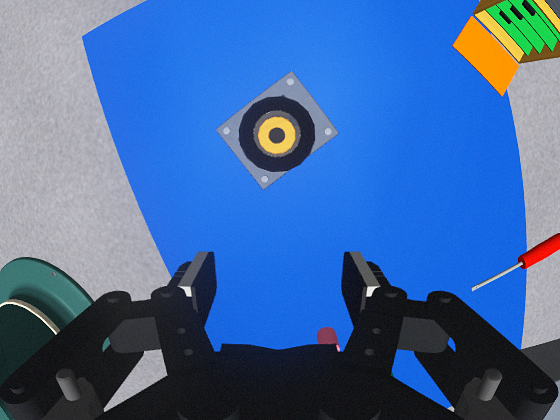

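View pics/s11.png

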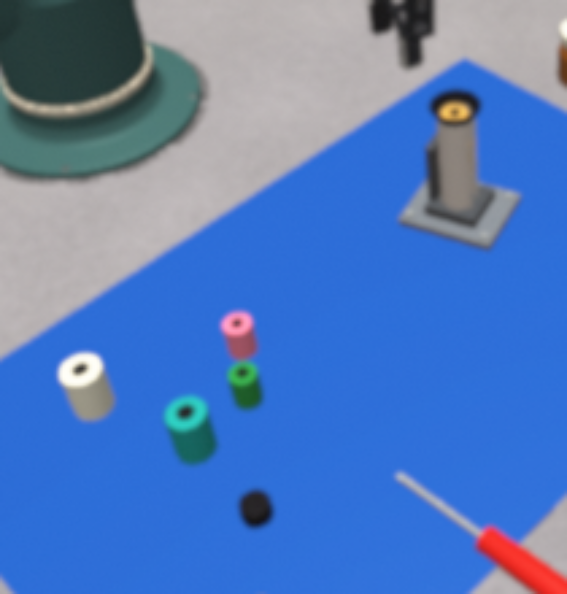

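The top gold's disc is about 39 px across. 38 px is expected at 142 mm height, and about 32 px if it were 40 mm lower, so the stack is full. More than 3 s have passed since the release, and the gripper is clear. Handing in.

```bash
python3 -c "
from rig import bot
print(bot.sense()['clock']);print(bot.finish_job())"
```

```text
20.55
the job is handed in; nothing more can be done
None
```

I loaded the magazine with the small white spacer first, then the near gold, then the far gold, and handed the job in at 20.6 s. Each spacer was let go upright with its lower end about 10 mm inside the funnel.

- **Stack height:** the last wrist picture shows the top gold centred and level in the funnel. Its disc is about 39 px across; about 38 px is expected for a full stack at 142 mm. That size was read by eye from the picture.
- **Order:** I saw the white low in the tube before the first gold went in, and that gold above it before the second.
- **At rest:** I waited more than 3 s after the last release with the gripper clear. Two pictures a moment apart differed by about 2.4 grey levels on average. I put this down to image noise but did not check it against a still scene.
- **Bystanders:** the last scene picture shows the black spacer, the look-alikes and the screwdriver where they stood. The jar and brush are outside that crop, and the arm did not go near them.
- **Forces:** the highest wrist force I read was about 16 N, while gripping the first gold.

On the first approach the white spacer stopped about 3 mm short of the funnel's centre, and I corrected that before letting go. The scene and top cameras also disagreed by about 6 mm on the rim. The wrist camera agreed with the top camera, so I used that position.

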